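# Put the chocolate kettle's stirrer into hand drive and bring its blade to the mark

### The arm

A 7-joint arm with a two-finger parallel gripper is mounted at the origin on the work surface. World frame = base frame: x ahead of the robot, y to its left, z up, the work surface at z = 0. Lengths are in m, angles in rad, forces in N, time in s.
With the tool pointing down it reaches from about 0.35 to 0.9 m from the base axis. Payload 8.1 kg.
Tool frame: the origin (TCP) lies midway between the tips of the shut fingers; the grasp point (between the pads) lies 19 mm behind it; z points along the fingers, x is the direction in which the jaws open and shut, and the axes are right-handed (so a half turn about z gives the same grasp; the last joint's range is limited). The gripper opens to 92 mm and grips with 3 to 60 N. Pads are 19 mm wide; open, the fingers measure 130 mm over their backs; the gripper's body (75 mm by 190 mm) begins 47 mm behind the grasp point.
Start: joints at [-0.103, 0.434, 0.025, 1.573, -0.012, 1.134, -0.075], TCP at [0.625, -0, 0.193] pointing down, gripper open.
Joint ranges: [-2.62, 2.62], [-0.44, 2.09], [-1.27, 1.32], [0.08, 2.57], [-1.32, 4.46], [0.12, 2], [-2.74, 2.74]. Speed limits (rad/s): [2.22, 2.22, 3.01, 3.01, 3.14, 3.14, 3.14].

### API

Orientations are given as a rotation vector (axis times angle).
In Python, from cell import arm gives the robot as it stands.
- The arm moves only by the tool jog_arm, never from a script. Its argument "commands" is a list of rows, each an object with "translation": the shift along the tool's x, y, z in mm, a list of three; "turn": the turn, a rotation vector about the tool's x, y, z in rad, a list of three. A call has 1 to 12 rows; each row is the pose to reach, as a shift and turn from the pose commanded when the call began, along the tool's axes at that moment; what a row does not reach only later rows make up. A row lasts 1/12 s, in which the tool goes at most 41.7 mm and 7.16 degrees, less where a joint would pass 70% of its speed; a pose out of reach is approached as far as the arm can. A call with a gripper value outside its range is refused whole. "claw" is the closure, from -1 (fully open) to 1 (shut), so that 0 is half open, set as the call begins (left out, the last holds). The fingers move at their own pace and stop on an object; "grip_force" is the grip in N (left out, the last holds). Time passes only in rows, so rows that repeat a pose let the fingers close. It gives the time, the measured TCP pose, the force and the opening at its end, in the units of the state.
- arm.observe(): the state, without advancing time (a new reading comes with each control period).
- arm.get_image(name): name is "scene" or "side" or "wrist"; returns the picture (420x560x3 uint8, blue, green, red); there is no depth.
- arm.camera_info(name): a dict with "vertical_fov" (degrees; the focal length in pixels is half the picture's height over the tangent of half this angle, whatever the lens; pixels are square), "cx", "cy" (the principal point, pixels), "distortion" ([k1, k2, p1, p2, k3] as OpenCV has them; the pictures are not rectified), "eye" and "rotation" of the camera in the world. Camera axes: x right, y up, looking along -z (the intrinsics and any distortion apply to the point x, -y, -z); pixel columns grow to the right and rows downward; lengths in m; the calibration is good to about 2 mm. A picture is of the moment at which its call begins: read the wrist's pose just before it. camera_info takes no time and is no camera call; for the wrist camera it gives the pose at the moment of the call.
- arm.sign_off(): hands the job in, once; it reports no verdict.
Trained networks look in the newest picture that a camera, given by its name, has taken for a name from the list of things; names that differ only in an ending like _2 or _b are one class to them, and where a whole thing is asked for, a point or a joint stands for the part that bears it (a point fixed in the world has none). Each returns a list of dicts, best first, with "confidence" (0 to 1); they miss things now and then, are a little off and sometimes report something else, mostly with a low value. They report only what shows in the picture. A call takes as long as a camera call.
- arm.trace(camera, query): "region" (420x560 bool, what is visible of it) and "box" ([left, top, width, height] in pixels, round what is visible of it).
- arm.landmark_of(camera, query): "at" ([column, row] in pixels: a listed point, or the origin of a listed thing).
The state is a dict: "clock": time; "joints": joint angles; "dq": joint speeds; "joint_efforts": joint torques, N m; "position": TCP position; "ee_rot": TCP orientation; "force": force on the tool from outside, world axes, zero at the start; "ft_torque": the same for the moment, N m; "width": opening from 0.0 (shut) to 1.0 (fully open).
Only numpy, scipy, OpenCV 4.12 (cv2) and the standard library are available. Lean on these libraries where they do the work, as an engineer would, in place of code of your own. Each camera call takes 0.05 s, during which the arm holds its last target. There are 200 camera calls.

### The job

Put the chocolate kettle's stirrer into hand drive: ease the black bar knob on top of the gear head down while rocking it to and fro until the teeth inside mesh; as soon as they catch, stop rocking, so that the stirrer is not dragged round half meshed, and press the knob fully home. Be gentle, about 10 N is right and leaning on it with 20 N chips the teeth. Only then, with the knob and not by pushing the blade, turn the stirrer until its blue tip is under the red pointer on the rim; let go with the knob still down, and leave the jars and the beaker where they stand.

Things in the scene. Friction and masses are not known exactly. Their poses are not given: they have to be found in the camera images.
- kettle: Steel bowl 250 mm across, rim 130 mm above the table, origin under its centre on the table; fixed, z up. A round grey gear head, 86 mm across, sits over its centre, flat top at 185 mm, held by an arm from a grey column at its +y side (top 148 mm). The red pointer is on its +x rim. The knob, drive ring and blade all turn about its centre line.
- knob_grip (a point): Centre of the knob's black bar, on the upright centre line. Bar 56 mm long (point's x), 16 mm thick (y), 28 mm high, this point half-way up; grasp across its thickness from above. It stands on a 20 mm stem, 41 mm over the head's flat top when up, 27 mm when home. Turns and sinks with the knob, z up; 226 mm above the table when up.
- knob (a joint): Knob pushed down, m: 0 up (neutral), 0.014 home at a hard stop (over 0.0125 counts). Stays where left: about 3 N friction, 0.12 kg. Its 3 hidden teeth meet the drive ring after 2 to 10 mm (it varies). On top of ring teeth, the ring yields on its spring and pushes the knob back up; between them, the knob goes on down to home against its friction alone.
- spindle (a joint): Turn of the knob and spindle, rad, growing counter-clockwise seen from above; 0 at start, no end stops, turns freely in neutral, stays where left. Ring teeth are 60 degrees apart at an unknown angle; knob teeth fit between with 0.08 rad play either side, so within any 1.05 rad of knob turn they can drop in. At the start they never fit.
- ring (a joint): Hidden drive ring pushed down against its spring, m: 0 at rest; yields at about 5 N, then 4.5 N per mm. Beyond 0.003 (about 20 N at the hand with the knob's friction) the teeth are damaged. It does not turn under rubbing knob teeth; once meshed the knob carries it round against 0.2 N m friction and it stays where left.
- blade_tip (a point): Blue tip of the stirrer's single blade in the open bowl, 90 mm out from the centre line, 107 to 115 mm above the table. Its x axis points outwards along the blade, z up. It turns and sinks with the drive ring; its angle tells nothing of where the ring's teeth are. Must not be dragged more than 35 mm from its start before the knob is home.
- blade_goal (a point): Place for the blade tip: straight under the red pointer (30 x 12 mm) on the rim, 90 mm out from the centre line, 115 mm above the table; x axis outwards, z up, fixed. At the start the blade must turn counter-clockwise, seen from above, by about 0.75 to 2 rad to get here; more than one grasp of the knob is fine.
- jar_yellow_center (a point): Centre of a loose jar with yellow lid, 64 mm across, 69 mm high. Not to be disturbed.
- jar_teal_center (a point): Centre of a loose jar with teal lid, 64 mm across, 69 mm high. Not to be disturbed.
- beaker_center (a point): Centre of a loose steel beaker, 80 mm across, 100 mm high. Not to be disturbed.

How it is judged:
By the outcome, as a careful person would: the job done as asked, in the order asked, and still so for the second after the job is handed in, with the robot touching nothing.
It also fails if it takes over 72 s, if anything falls off the work surface, if the arm or the gripper's body presses on something with over 40 N, if the wrist force passes 120 N, or if a joint passes its speed limit or range.

## Working session

There is one attempt and no reset: what is moved stays moved. The work goes in short steps, Python scripts to look and compute and a tool call to move; the robot and the scene stay as the last step left them, time stands still between calls to the robot, and variables do not carry over. Pictures are saved under pics/ and viewed, about 8 in all and at most 12, crops included, and the job is handed in when it is done.

Besides the shell and the picture viewer there is one more tool, called as name(argument=value, ...) on one line, values as JSON. jog_arm: Moves the arm, as the interface text tells. Its arguments: {"type":"object","properties":{"commands":{"type":"array","items":{"type":"object","properties":{"translation":{"type":"array","items":{"type":"number"}},"turn":{"type":"array","items":{"type":"number"}}}}},"claw":{"type":"number"},"grip_force":{"type":"number"}},"required":["commands"]}

```bash
mkdir -p pics; cat > h.py <<'E'
import numpy as np, cv2
from cell import arm
def K(n):
    i=arm.camera_info(n); f=210/np.tan(np.radians(i["vertical_fov"])/2)
    return i,np.array([[f,0,i["cx"]],[0,f,i["cy"]],[0,0,1.]]),np.array(i["distortion"],float)
def ray(n,px,inf=None):
    i,k,d=inf or K(n)
    u=cv2.undistortPoints(np.array([[px]],float),k,d)[0,0]
    R=np.array(i["rotation"]); R=R if R.shape==(3,3) else cv2.Rodrigues(R)[0]
    return np.array(i["eye"]),R@np.array([u[0],-u[1],-1.])
def atz(n,px,z,inf=None):
    e,r=ray(n,px,inf); return e+r*(z-e[2])/r[2]
def tri(obs):
    A=np.zeros((3,3));b=np.zeros(3)
    for n,px in obs:
        e,r=ray(n,px); r/=np.linalg.norm(r); P=np.eye(3)-np.outer(r,r); A+=P;b+=P@e
    return np.linalg.solve(A,b)
E
python3 - <<'E'
from h import *
ims=[]
for n in("scene","side","wrist"):
    im=arm.get_image(n); cv2.imwrite(f"pics/a_{n}.png",im)
    for q in("kettle","knob_grip","blade_tip","blade_goal","jar_yellow_center","jar_teal_center","beaker_center"):
        r=arm.landmark_of(n,q)[:2]
        print(n,q,[(np.round(x["at"]).tolist(),round(x["confidence"],2)) for x in r])
    print(n,arm.camera_info(n)["eye"])
print(arm.observe())
E
```

```text
scene kettle [([299.0, 244.0], 0.79)]
scene knob_grip [([305.0, 179.0], 0.68)]
scene blade_tip [([271.0, 206.0], 0.61), ([285.0, 237.0], 0.26)]
scene blade_goal [([306.0, 180.0], 0.73), ([285.0, 236.0], 0.67)]
scene jar_yellow_center [([424.0, 277.0], 0.74)]
scene jar_teal_center [([186.0, 174.0], 0.9)]
scene beaker_center [([402.0, 333.0], 0.76), ([284.0, 235.0], 0.68)]
scene [1.2877197  0.46508152 0.98539022]
side kettle [([259.0, 271.0], 0.93), ([212.0, 203.0], 0.73)]
side knob_grip [([256.0, 200.0], 0.76)]
side blade_tip [([281.0, 256.0], 0.58)]
side blade_goal [([288.0, 229.0], 0.56)]
side jar_yellow_center [([212.0, 203.0], 0.83)]
side jar_teal_center [([321.0, 386.0], 0.73), ([280.0, 255.0], 0.3)]
side beaker_center [([266.0, 183.0], 0.51)]
side [ 0.25666874 -0.87419948  0.83370271]
wrist kettle [([200.0, 123.0], 0.86)]
wrist knob_grip [([94.0, 142.0], 0.61)]
wrist blade_tip [([205.0, 226.0], 0.77), ([199.0, 121.0], 0.16)]
wrist blade_goal [([281.0, 117.0], 0.61)]
wrist jar_yellow_center []
wrist jar_teal_center []
wrist beaker_center []
wrist [0.62340262 0.07872349 0.38440011]
{'clock': 1.2, 'joints': array([-0.10264274,  0.43450237,  0.02497202,  1.57319852, -0.01160201,
        1.13400054, -0.07508728]), 'dq': array([ 0.00095091, -0.00036183,  0.0005231 ,  0.00106006,  0.00087843,
       -0.00211673, -0.00162438]), 'joint_efforts': array([ 7.87493718e-04, -6.67677927e+01,  9.84367803e-01, -3.14807510e+01,
       -6.07343763e-02,  3.25854239e-02, -1.25170112e-05]), 'position': array([6.25013901e-01, 1.71153481e-05, 1.93240615e-01]), 'ee_rot': array([-3.14158839e+00,  7.65365716e-06, -5.63260405e-05]), 'force': array([-0.08627508, -0.06858004,  0.8613091 ]), 'ft_torque': array([-0.02111266,  0.01535768, -0.00991364]), 'width': 0.9999147794822812}
```

```bash
python3 - <<'E'
from h import *
a=[cv2.imread(f"pics/a_{n}.png") for n in("scene","side")]
c=np.hstack([a[0][120:380,140:460],a[1][150:410,140:400]]); c=cv2.resize(c,(800,int(800/c.shape[1]*c.shape[0])),interpolation=cv2.INTER_CUBIC);cv2.imwrite("pics/b.png",c);print(c.shape)
print("knob",tri([("scene",(305,179)),("side",(256,200))]),atz("scene",(305,179),.226),atz("side",(256,200),.226))
print("kettle",atz("scene",(299,244),0),atz("side",(259,271),0))
print("tip",tri([("scene",(271,206)),("side",(281,256))]),atz("scene",(285,237),.115),atz("scene",(271,206),.115),atz("side",(281,256),.115))
print("yj",atz("scene",(424,277),.035),atz("side",(212,203),.035))
print("tj",atz("scene",(186,174),.035),atz("side",(321,386),.035))
print("bk",atz("scene",(402,333),.05),atz("side",(266,183),.05))
E
```

```text
(358, 800, 3)
knob [0.53199613 0.06142442 0.2283429 ] [0.52332738 0.06162801 0.226     ] [0.53581768 0.05854734 0.226     ]
kettle [0.54272131 0.06740866 0.        ] [0.53392341 0.05959374 0.        ]
tip [ 0.56015716 -0.02356587  0.11006735] [0.62927494 0.07248182 0.115     ] [ 0.55637804 -0.01794291  0.115     ] [ 0.56280079 -0.03652035  0.115     ]
yj [0.48808682 0.40570761 0.035     ] [0.48874748 0.38736549 0.035     ]
tj [ 0.5175963  -0.36434843  0.035     ] [ 0.52546012 -0.35390804  0.035     ]
bk [0.6792815  0.42063982 0.05      ] [0.68070844 0.41701979 0.05      ]
```

View pics/b.png

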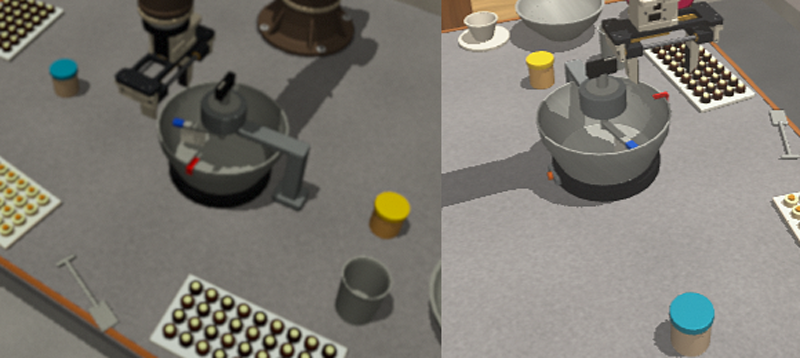

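View pics/a_wrist.png

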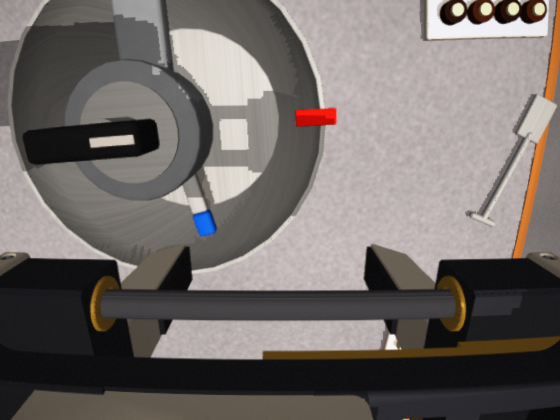

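The wrist view shows the knob bar from (25,150) to (158,135), the blue tip at (205,224), the red pointer at (316,117), and the column upwards (+y). The scene and side crops show the jars and beaker well away from the kettle.

```bash
python3 - <<'E'
from h import *
I=K("wrist"); print(I[0])
w=lambda p,z:atz("wrist",p,z,I).round(4)
im=cv2.imread("pics/a_wrist.png"); 
print("knob",w((94,142),.226),"ends top",w((25,150),.24),w((158,135),.24), w((27,146),.24),w((155,136),.24))
m=(im.max(2)<45).astype(np.uint8); n,l,s,c=cv2.connectedComponentsWithStats(m[80:200,:200])
j=1+np.argmax(s[1:,4]); print(s[j],c[j]+[0,80]); ys,xs=np.where(l==j); 
r=cv2.minAreaRect(np.c_[xs,ys+80].astype(np.float32)); print(r,[w(p.tolist(),.24) for p in cv2.boxPoints(r)])
print("head c",w((138,130),.185)," kettle0",w((200,123),0), "goal",w((281,117),.115),"ptr",w((316,117),.13))
hsv=cv2.cvtColor(im,cv2.COLOR_BGR2HSV)
for nm,lo,hi,z in(("blue",(105,150,80),(130,255,255),.118),("red",(0,180,120),(5,255,255),.138)):
    ys,xs=np.where(cv2.inRange(hsv,lo,hi)); print(nm,xs.mean(),ys.mean(),w((xs.mean(),ys.mean()),z))
E
```

```text
{'vertical_fov': 64.5691822391131, 'cx': 277.59021410516823, 'cy': 207.0466536704699, 'distortion': array([-0.07784829,  0.        ,  0.        ,  0.        ,  0.        ]), 'eye': array([0.62340262, 0.07872349, 0.38440011]), 'rotation': array([-2.94570070e-01, -1.02725302e-04, -8.26554838e-04])}
knob [0.5348 0.0636 0.226 ] ends top [0.5087 0.0621 0.24  ] [0.5718 0.0675 0.24  ] [0.5101 0.0639 0.24  ] [0.5704 0.067  0.24  ]
[  22   39  137   46 4120] [ 87.91456311 141.43106796]
((90.26655578613281, 141.49851989746094), (36.279178619384766, 135.20022583007812), 84.92039489746094) [array([0.5087, 0.0713, 0.24  ]), array([0.5716, 0.0749, 0.24  ]), array([0.5716, 0.0594, 0.24  ]), array([0.507, 0.055, 0.24 ])]
head c [0.5402 0.0663 0.185 ]  kettle0 [0.5356 0.0616 0.    ] goal [0.6261 0.071  0.115 ] ptr [0.652  0.0715 0.13  ]
blue 204.4894117647059 223.0564705882353 [ 0.561  -0.0163  0.118 ]
red 315.24233128834356 116.7898773006135 [0.6506 0.0719 0.138 ]
```

jog_arm(commands=[{"translation": [0, 0, -40], "turn": [0, 0, 0.12]}, {"translation": [0, 0, -80], "turn": [0, 0, 0.24]}, {"translation": [-30, -22, -85], "turn": [0, 0, 0.36]}, {"translation": [-60, -44, -85], "turn": [0, 0, 0.48]}, {"translation": [-87, -65, -85], "turn": [0, 0, 0.6]}, {"translation": [-87, -65, -85], "turn": [0, 0, 0.72]}, {"translation": [-87, -65, -85], "turn": [0, 0, 0.84]}, {"translation": [-87, -65, -85], "turn": [0, 0, 0.97]}, {"translation": [-87, -65, -85], "turn": [0, 0, 1.1]}, {"translation": [-87, -65, -85], "turn": [0, 0, 1.23]}, {"translation": [-87, -65, -85], "turn": [0, 0, 1.36]}, {"translation": [-87, -65, -85], "turn": [0, 0, 1.49]}], claw=-0.2, grip_force=25)

```text
clock: 2.2
position: [0.538, 0.065, 0.2784]
ee_rot: [-2.329, 2.108, -0.0]
force: [0.3, 0.1, -0.6]
width: 0.601
```

jog_arm(commands=[{"translation": [0, 0, 0], "turn": [0, 0, 0]}, {"translation": [0, 0, 0], "turn": [0, 0, 0]}, {"translation": [0, 0, 0], "turn": [0, 0, 0]}])

```text
clock: 2.45
position: [0.538, 0.0651, 0.2783]
ee_rot: [-2.34, 2.096, -0.0]
force: [0.6, 0.4, 0.5]
width: 0.598
```

```bash
python3 - <<'E'
from h import *
o=arm.observe(); print(o["clock"],o["position"],o["joints"].round(3),o["force"],o["width"])
I=K("wrist"); im=arm.get_image("wrist"); cv2.imwrite("pics/c.png",im)
w=lambda p,z:atz("wrist",p,z,I).round(4)
for q,z in(("knob_grip",.226),("blade_tip",.115),("kettle",0)):
    print(q,[(x["at"],round(x["confidence"],2),w(x["at"],z)) for x in arm.landmark_of("wrist",q)[:2]])
E
```

```text
2.45 [0.53799785 0.06506408 0.27826793] [-0.408  0.235  0.239  1.659 -0.058  1.254 -1.618] [0.60010213 0.35548096 0.54398921] 0.598415932875177
knob_grip [([279.7, 215.6], 0.68, array([0.5345, 0.0634, 0.226 ]))]
blade_tip [([360.1, 168.9], 0.65, array([ 0.5604, -0.022 ,  0.115 ]))]
kettle []
```

View pics/c.png

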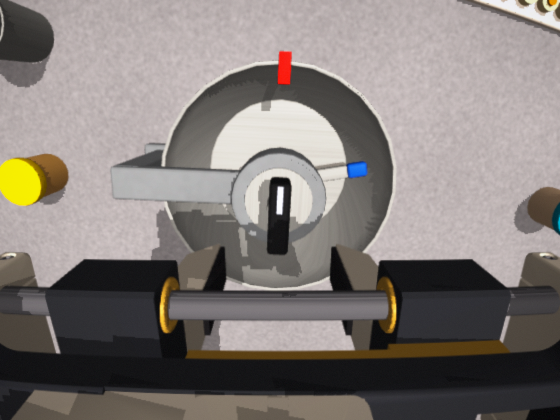

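```bash
python3 - <<'E'
from h import *
I=K("wrist"); w=lambda p,z:atz("wrist",p,z,I).round(4)
im=cv2.imread("pics/c.png")
m=(im.max(2)<45).astype(np.uint8); n,l,s,c=cv2.connectedComponentsWithStats(m[160:262,250:310]); j=1+np.argmax(s[1:,4]); print(s[j])
for r in (185,195,215,230,245):
    x=np.where(l[r-160]==j)[0]+250; print(r,x.min(),x.max(),w((x.min(),r),.24),w((x.max(),r),.24))
print(w((280,178),.24),w((277,254),.24),w((278,231),.24))
g=cv2.GaussianBlur(cv2.cvtColor(im,cv2.COLOR_BGR2GRAY),(5,5),0)
C=cv2.HoughCircles(g[130:260,215:345],cv2.HOUGH_GRADIENT,1.2,20,param1=80,param2=20,minRadius=28,maxRadius=55)
for c in C[0][:4]: print(c, w((c[0]+215,c[1]+130),.185))
C=cv2.HoughCircles(g,cv2.HOUGH_GRADIENT,1.2,60,param1=80,param2=25,minRadius=95,maxRadius=130)
for c in C[0][:3]: print(c, w((c[0],c[1]),.13))
hsv=cv2.cvtColor(im,cv2.COLOR_BGR2HSV)
for nm,lo,hi,z in(("blue",(105,150,80),(130,255,255),.118),("red",(0,180,120),(5,255,255),.138)):
    ys,xs=np.where(cv2.inRange(hsv,lo,hi)); print(nm,xs.mean(),ys.mean(),w((xs.mean(),ys.mean()),z))
E
```

```text
[  17   18   24   77 1290]
185 270 289 [0.5611 0.0731 0.24  ] [0.5625 0.0597 0.24  ]
195 270 289 [0.5538 0.0724 0.24  ] [0.5553 0.0589 0.24  ]
215 269 288 [0.5388 0.0716 0.24  ] [0.5403 0.0579 0.24  ]
230 268 288 [0.5271 0.0712 0.24  ] [0.5287 0.0565 0.24  ]
245 267 287 [0.5151 0.0707 0.24  ] [0.5167 0.0559 0.24  ]
[0.5669 0.0666 0.24  ] [0.5086 0.0625 0.24  ] [0.5271 0.0638 0.24  ]
[61.800003 69.       45.04    ] [0.5362 0.0658 0.185 ]
[60.600002 90.600006 33.04    ] [0.5159 0.0647 0.185 ]
[113.4       70.200005  38.2     ] [0.54  0.02  0.185]
[24.6      60.600002 28.84    ] [0.5403 0.0992 0.185 ]
[280.2  174.6  116.12] [0.5475 0.0636 0.13  ]
[276.6  282.6  112.16] [0.4217 0.054  0.13  ]
[407.40002 234.6     122.72   ] [ 0.4958 -0.084   0.13  ]
blue 356.7347670250896 169.16129032258064 [ 0.5599 -0.0178  0.118 ]
red 284.15384615384613 67.92307692307692 [0.6506 0.0712 0.138 ]
```

jog_arm(commands=[{"translation": [0, 1, 20], "turn": [0, 0, 0.04]}, {"translation": [0, 1, 40], "turn": [0, 0, 0.04]}, {"translation": [0, 1, 58], "turn": [0, 0, 0.04]}, {"translation": [0, 1, 66], "turn": [0, 0, 0.04]}, {"translation": [0, 1, 68], "turn": [0, 0, 0.04]}, {"translation": [0, 1, 68], "turn": [0, 0, 0.04]}])

```text
clock: 3.15
position: [0.537, 0.0648, 0.2102]
ee_rot: [2.293, -2.146, -0.0]
force: [-0.3, 0.4, 0.7]
width: 0.599
```

jog_arm(commands=[{"translation": [0, 0, 0], "turn": [0, 0, 0]}, {"translation": [0, 0, 0], "turn": [0, 0, 0]}, {"translation": [0, 0, 0], "turn": [0, 0, 0]}, {"translation": [0, 0, 0], "turn": [0, 0, 0]}, {"translation": [0, 0, 0], "turn": [0, 0, 0]}, {"translation": [0, 0, 0], "turn": [0, 0, 0]}, {"translation": [0, 0, 0], "turn": [0, 0, 0]}, {"translation": [0, 0, 0], "turn": [0, 0, 0]}], claw=1, grip_force=30)

```text
clock: 3.82
position: [0.537, 0.0649, 0.2103]
ee_rot: [-2.293, 2.147, -0.0]
force: [0.2, 0.3, 0.6]
width: 0.069
```

```bash
python3 - <<'E'
from h import *
s=arm.get_image("side")[150:280,180:340]; w=arm.get_image("wrist")[140:420,120:440]
s=cv2.resize(s,(480,390),interpolation=cv2.INTER_CUBIC); w=cv2.resize(w,(320,280)); w=cv2.copyMakeBorder(w,0,110,0,0,0)
cv2.imwrite("pics/d.png",np.hstack([s,w])); o=arm.observe(); print(o["width"],o["force"],o["joints"].round(3))
E
```

```text
0.013246458550694392 [-0.00527962 -0.91768553  0.6778973 ] [-0.404  0.282  0.237  1.77  -0.073  1.098 -1.647]
```

View pics/d.png

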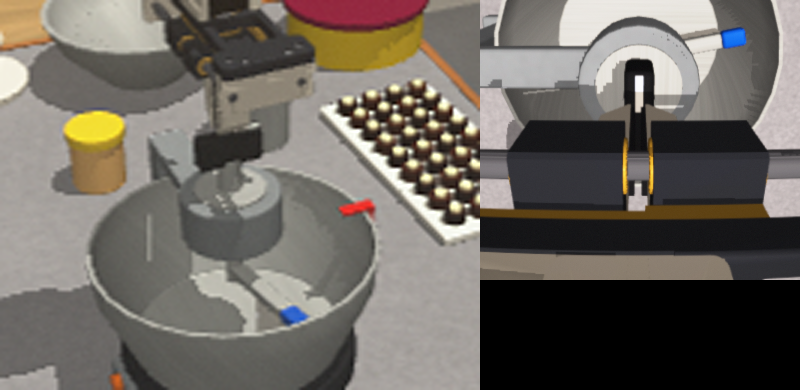

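```bash
python3 - <<'E'
from h import *
def proj(n,P):
    i,k,d=K(n); R=np.array(i["rotation"]); R=R if R.shape==(3,3) else cv2.Rodrigues(R)[0]
    c=(R.T@(np.array(P)-i["eye"]))*[1,-1,-1]
    return cv2.projectPoints(c[None],np.zeros(3),np.zeros(3),k,d)[0].ravel().round(1)
out=[]
for n in("side","scene"):
    im=arm.get_image(n); p=proj(n,(.537,.065,.226)); print(n,p)
    for P,c in(((.537,.065,.2103),(0,0,255)),((.537,.065,.240),(0,255,0)),((.509,.063,.226),(255,0,255)),((.565,.067,.226),(255,0,255))): 
        q=proj(n,P); print(P,q)
    x,y=p.astype(int); c=im[y-40:y+35,x-40:x+40]; out.append(cv2.resize(c,(400,375),interpolation=cv2.INTER_CUBIC))
    q=(proj(n,(.537,.065,.2103))-[x-40,y-40])*5; cv2.circle(out[-1],tuple(int(v) for v in q),3,(0,0,255),-1)
cv2.imwrite("pics/e.png",np.hstack(out)); o=arm.observe(); print(o["width"],o["force"],o["clock"])
E
```

```text
side [255.6 198.6]
(0.537, 0.065, 0.2103) [255.9 204. ]
(0.537, 0.065, 0.24) [255.4 193.7]
(0.509, 0.063, 0.226) [244.9 201.3]
(0.565, 0.067, 0.226) [266.2 195.9]
scene [303.4 182.6]
(0.537, 0.065, 0.2103) [303.  187.3]
(0.537, 0.065, 0.24) [303.7 178.3]
(0.509, 0.063, 0.226) [308.4 176. ]
(0.565, 0.067, 0.226) [298.2 189.3]
0.001972025956563234 [-0.84600288 -0.76964416 -0.04077648] 4.0167
```

View pics/e.png

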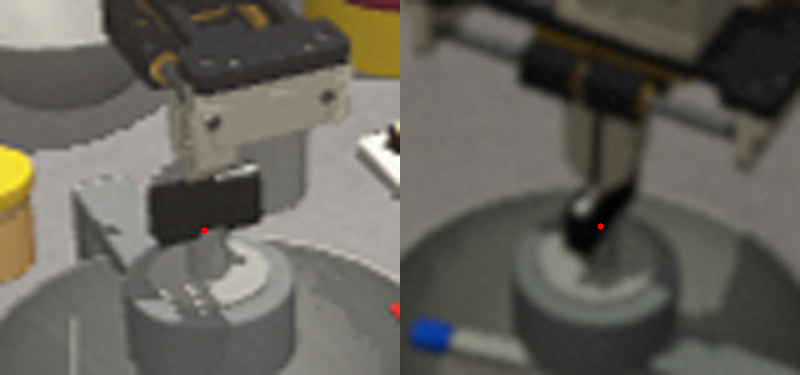

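```bash
cat >> h.py <<'E'
def proj(n,P):
    i,k,d=K(n); R=np.array(i["rotation"]); R=R if R.shape==(3,3) else cv2.Rodrigues(R)[0]
    c=(R.T@(np.array(P)-i["eye"]))*[1,-1,-1]
    return cv2.projectPoints(c[None],np.zeros(3),np.zeros(3),k,d)[0].ravel().round(1)
E
python3 - <<'E'
from h import *
out=[]
for n in("side","scene"):
    im=cv2.imread(f"pics/a_{n}.png"); x,y=proj(n,(.625,0,.22)).astype(int)
    c=cv2.resize(im[y-45:y+35,x-45:x+45],None,fx=4.4,fy=4.4,interpolation=cv2.INTER_CUBIC)
    for dx in(-.046,.046):
        for z,col in((.193,(0,0,255)),(.223,(0,255,0))):
            q=(proj(n,(.625+dx,0,z))-[x-45,y-45])*4.4; cv2.circle(c,tuple(int(v) for v in q),3,col,-1)
    out.append(c)
cv2.imwrite("pics/f.png",np.hstack(out))
E
```

```text
(no output)
```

View pics/f.png

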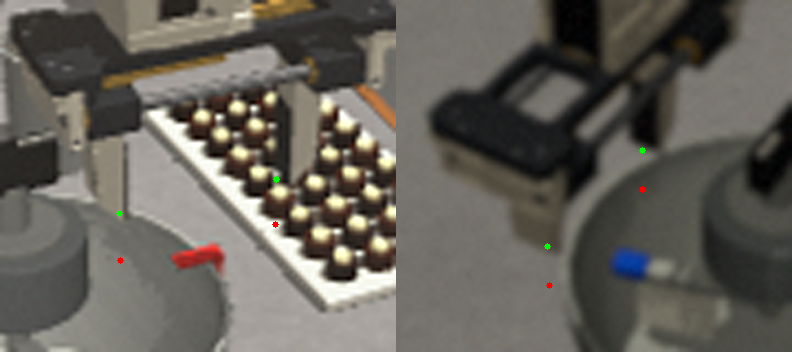

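The fingers shut fully on nothing. The projected tips show the real finger tips about 30 mm above the reported TCP (the green dots at +30 mm match them). I'll open, go 30 mm lower and grasp again, checking for an opening of about 0.17.

jog_arm(commands=[{"translation": [0, 0, -3], "turn": [0, 0, 0]}, {"translation": [0, 0, -3], "turn": [0, 0, 0]}, {"translation": [0, 0, -3], "turn": [0, 0, 0]}, {"translation": [0, 0, -3], "turn": [0, 0, 0]}, {"translation": [0, 0, -3], "turn": [0, 0, 0]}, {"translation": [0, 0, -3], "turn": [0, 0, 0]}, {"translation": [0, 0, -3], "turn": [0, 0, 0]}, {"translation": [0, 0, -3], "turn": [0, 0, 0]}], claw=-0.2)

```text
clock: 4.68
position: [0.537, 0.0649, 0.2132]
ee_rot: [2.293, -2.147, 0.0]
force: [-0.4, 0.2, 0.6]
width: 0.537
```

jog_arm(commands=[{"translation": [0, 0, 6], "turn": [0, 0, 0]}, {"translation": [0, 0, 14], "turn": [0, 0, 0]}, {"translation": [0, 0, 22], "turn": [0, 0, 0]}, {"translation": [0, 0, 28], "turn": [0, 0, 0]}, {"translation": [0, 0, 32], "turn": [0, 0, 0]}, {"translation": [0, 0, 32], "turn": [0, 0, 0]}, {"translation": [0, 0, 32], "turn": [0, 0, 0]}])

```text
clock: 5.27
position: [0.5369, 0.0648, 0.1809]
ee_rot: [2.293, -2.147, -0.0]
force: [0.4, -0.9, 0.3]
width: 0.597
```

jog_arm(commands=[{"translation": [0, 0, 0], "turn": [0, 0, 0]}, {"translation": [0, 0, 0], "turn": [0, 0, 0]}, {"translation": [0, 0, 0], "turn": [0, 0, 0]}, {"translation": [0, 0, 0], "turn": [0, 0, 0]}, {"translation": [0, 0, 0], "turn": [0, 0, 0]}, {"translation": [0, 0, 0], "turn": [0, 0, 0]}, {"translation": [0, 0, 0], "turn": [0, 0, 0]}, {"translation": [0, 0, 0], "turn": [0, 0, 0]}, {"translation": [0, 0, 0], "turn": [0, 0, 0]}, {"translation": [0, 0, 0], "turn": [0, 0, 0]}], claw=1, grip_force=30)

```text
clock: 6.1
position: [0.5371, 0.0644, 0.1813]
ee_rot: [2.293, -2.148, 0.001]
force: [-0.1, -1.8, 2.3]
width: 0.187
```

```bash
cat > s.py <<'E'
from h import *
o=arm.observe(); print(round(o["clock"],2),o["position"].round(5),o["force"].round(2),o["ft_torque"].round(3),round(o["width"],3),o["joints"].round(3))
E
python3 s.py
```

```text
6.1 [0.53714 0.06445 0.18135] [-0.14 -1.75  2.26] [-0.654  0.112 -0.007] 0.187 [-0.398  0.309  0.233  1.81  -0.081  1.032 -1.64 ]
```

jog_arm(commands=[{"translation": [0, 0, 0.5], "turn": [0, 0, 0]}, {"translation": [0, 0, 1.0], "turn": [0, 0, 0]}, {"translation": [0, 0, 1.5], "turn": [0, 0, 0]}, {"translation": [0, 0, 2.0], "turn": [0, 0, 0]}])

```text
clock: 6.43
position: [0.5371, 0.0645, 0.1792]
ee_rot: [2.293, -2.148, 0.001]
force: [-0.3, -4.2, 1.8]
width: 0.182
```

```bash
python3 s.py
```

```text
6.43 [0.53713 0.06451 0.17921] [-0.26 -4.18  1.82] [-0.87   0.026 -0.004] 0.182 [-0.398  0.311  0.232  1.813 -0.082  1.027 -1.639]
```

jog_arm(commands=[{"translation": [0.4, 0, 0.5], "turn": [0, 0, 0]}, {"translation": [0.4, 0, 1.0], "turn": [0, 0, 0]}, {"translation": [0.4, 0, 1.5], "turn": [0, 0, 0]}, {"translation": [0.4, 0, 1.5], "turn": [0, 0, 0]}])

```text
clock: 6.77
position: [0.5371, 0.0645, 0.1776]
ee_rot: [-2.293, 2.147, -0.0]
force: [1.1, -3.6, 0.4]
width: 0.184
```

jog_arm(commands=[{"translation": [0.4, 0, 0.5], "turn": [0, 0, 0]}, {"translation": [0.4, 0, 1.0], "turn": [0, 0, 0]}, {"translation": [0.4, 0, 1.5], "turn": [0, 0, 0]}])

```text
clock: 7.02
position: [0.5371, 0.0644, 0.1762]
ee_rot: [-2.293, 2.147, 0.0]
force: [0.3, -1.5, 2.1]
width: 0.185
```

jog_arm(commands=[{"translation": [0, 0, 0.5], "turn": [0, 0, 0]}, {"translation": [0, 0, 1.0], "turn": [0, 0, 0]}, {"translation": [0, 0, 1.5], "turn": [0, 0, 0]}])

```text
clock: 7.27
position: [0.5371, 0.0644, 0.1748]
ee_rot: [-2.293, 2.147, 0.0]
force: [0.1, -1.1, 2.0]
width: 0.184
```

jog_arm(commands=[{"translation": [0, 0, 0.5], "turn": [0, 0, 0]}, {"translation": [0, 0, 1.0], "turn": [0, 0, 0]}, {"translation": [0, 0, 1.5], "turn": [0, 0, 0]}])

```text
clock: 7.52
position: [0.5371, 0.0643, 0.1732]
ee_rot: [-2.293, 2.147, 0.0]
force: [0.5, -0.3, 1.8]
width: 0.184
```

jog_arm(commands=[{"translation": [0, 0, 0.5], "turn": [0, 0, 0]}, {"translation": [0, 0, 1.0], "turn": [0, 0, 0]}, {"translation": [0, 0, 1.0], "turn": [0, 0, 0]}])

```text
clock: 7.77
position: [0.5371, 0.0643, 0.1721]
ee_rot: [-2.293, 2.147, 0.0]
force: [0.4, 0.7, 1.3]
width: 0.183
```

```bash
python3 - <<'E'
from h import *
out=[]
for n in("side","scene"):
    x,y=proj(n,(.537,.065,.22)).astype(int); im=arm.get_image(n)
    out.append(cv2.resize(im[y-45:y+35,x-45:x+45],None,fx=4.4,fy=4.4,interpolation=cv2.INTER_CUBIC))
cv2.imwrite("pics/g.png",np.hstack(out))
E
python3 s.py
```

```text
7.87 [0.53706 0.06426 0.17215] [-0.16  0.51 -0.02] [ 0.143 -0.082 -0.011] 0.185 [-0.396  0.318  0.231  1.822 -0.085  1.011 -1.636]
```

View pics/g.png

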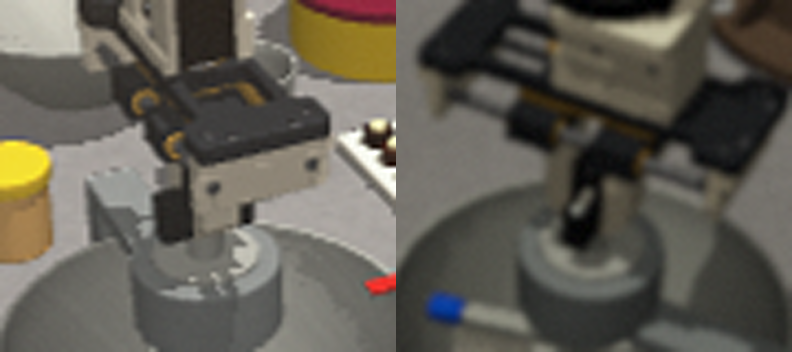

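jog_arm(commands=[{"translation": [0, 0, 0.5], "turn": [0, 0, 0]}, {"translation": [0, 0, 1.0], "turn": [0, 0, 0]}, {"translation": [0, 0, 1.0], "turn": [0, 0, 0]}])

```text
clock: 8.12
position: [0.5372, 0.0643, 0.1716]
ee_rot: [-2.293, 2.147, -0.0]
force: [-0.8, 0.5, 4.8]
width: 0.179
```

jog_arm(commands=[{"translation": [0, 0, 0.5], "turn": [0, 0, 0]}, {"translation": [0, 0, 0.8], "turn": [0, 0, 0]}, {"translation": [0, 0, 0.8], "turn": [0, 0, 0]}])

```text
clock: 8.37
position: [0.5372, 0.0643, 0.1711]
ee_rot: [-2.293, 2.147, -0.0]
force: [-1.3, 0.1, 8.4]
width: 0.186
```

jog_arm(commands=[{"translation": [0, 0, 0.3], "turn": [0, 0, -0.03]}, {"translation": [0, 0, 0.3], "turn": [0, 0, -0.06]}, {"translation": [0, 0, 0.3], "turn": [0, 0, -0.1]}, {"translation": [0, 0, 0.3], "turn": [0, 0, -0.1]}])

```text
clock: 8.7
position: [0.5373, 0.0644, 0.1709]
ee_rot: [-2.399, 2.026, -0.0]
force: [-1.8, 0.2, 9.1]
width: 0.184
```

jog_arm(commands=[{"translation": [0, 0, 0.1], "turn": [0, 0, -0.04]}, {"translation": [0, 0, 0.1], "turn": [0, 0, -0.08]}, {"translation": [0, 0, 0.1], "turn": [0, 0, -0.1]}, {"translation": [0, 0, 0.1], "turn": [0, 0, -0.1]}])

```text
clock: 9.03
position: [0.5373, 0.0644, 0.1709]
ee_rot: [-2.497, 1.905, -0.0]
force: [-1.6, 0.4, 9.9]
width: 0.188
```

jog_arm(commands=[{"translation": [0, 0, 0], "turn": [0, 0, -0.04]}, {"translation": [0, 0, 0], "turn": [0, 0, -0.08]}, {"translation": [0, 0, 0], "turn": [0, 0, -0.1]}, {"translation": [0, 0, 0], "turn": [0, 0, -0.1]}])

```text
clock: 9.37
position: [0.5372, 0.0645, 0.1709]
ee_rot: [-2.589, 1.778, -0.0]
force: [-1.8, 0.3, 10.1]
width: 0.182
```

jog_arm(commands=[{"translation": [0, 0, 0], "turn": [0, 0, -0.04]}, {"translation": [0, 0, 0], "turn": [0, 0, -0.08]}, {"translation": [0, 0, 0], "turn": [0, 0, -0.1]}, {"translation": [0, 0, 0], "turn": [0, 0, -0.1]}])

```text
clock: 9.7
position: [0.5372, 0.0646, 0.1709]
ee_rot: [-2.674, 1.646, -0.0]
force: [-2.3, 1.6, 10.0]
width: 0.185
```

jog_arm(commands=[{"translation": [0, 0, 0], "turn": [0, 0, -0.04]}, {"translation": [0, 0, 0], "turn": [0, 0, -0.08]}, {"translation": [0, 0, 0], "turn": [0, 0, -0.1]}, {"translation": [0, 0, 0], "turn": [0, 0, -0.1]}])

```text
clock: 10.03
position: [0.5372, 0.0646, 0.1709]
ee_rot: [-2.753, 1.511, -0.0]
force: [-2.3, 2.4, 9.3]
width: 0.183
```

jog_arm(commands=[{"translation": [0, 0, 0], "turn": [0, 0, -0.04]}, {"translation": [0, 0, 0], "turn": [0, 0, -0.08]}, {"translation": [0, 0, 0], "turn": [0, 0, -0.1]}, {"translation": [0, 0, 0], "turn": [0, 0, -0.1]}])

```text
clock: 10.37
position: [0.537, 0.0646, 0.17]
ee_rot: [-2.826, 1.372, 0.0]
force: [0.3, 2.6, 1.8]
width: 0.183
```

The force fell from 9–10 N to 1.8 N and the knob sank, so the teeth caught. I'm stopping the rocking and pressing straight down.

jog_arm(commands=[{"translation": [0, 0, 0.5], "turn": [0, 0, 0]}, {"translation": [0, 0, 1.0], "turn": [0, 0, 0]}, {"translation": [0, 0, 1.3], "turn": [0, 0, 0]}, {"translation": [0, 0, 1.3], "turn": [0, 0, 0]}])

```text
clock: 10.7
position: [0.537, 0.0645, 0.1685]
ee_rot: [-2.825, 1.374, 0.001]
force: [-0.2, 4.2, 0.8]
width: 0.182
```

```bash
python3 s.py
```

```text
10.7 [0.53697 0.06452 0.16855] [-0.24  4.22  0.81] [ 0.939  0.189 -0.054] 0.182 [-0.301  0.32   0.108  1.819 -0.041  1.005 -1.082]
```

jog_arm(commands=[{"translation": [0, 0, 0.5], "turn": [0, 0, 0]}, {"translation": [0, 0, 1.0], "turn": [0, 0, 0]}, {"translation": [0, 0, 1.4], "turn": [0, 0, 0]}, {"translation": [0, 0, 1.4], "turn": [0, 0, 0]}])

```text
clock: 11.03
position: [0.537, 0.0645, 0.1673]
ee_rot: [-2.825, 1.373, 0.0]
force: [-0.9, 5.5, 2.7]
width: 0.188
```

jog_arm(commands=[{"translation": [-0.4, -0.3, 0.4], "turn": [0, 0, 0]}, {"translation": [-0.4, -0.3, 0.8], "turn": [0, 0, 0]}, {"translation": [-0.4, -0.3, 0.8], "turn": [0, 0, 0]}])

```text
clock: 11.28
position: [0.5371, 0.0645, 0.1671]
ee_rot: [-2.825, 1.374, -0.0]
force: [-2.3, 3.4, 7.3]
width: 0.182
```

jog_arm(commands=[{"translation": [0, 0, 0.3], "turn": [0, 0, 0]}, {"translation": [0, 0, 0.5], "turn": [0, 0, 0]}, {"translation": [0, 0, 0.5], "turn": [0, 0, 0]}])

```text
clock: 11.53
position: [0.5372, 0.0646, 0.167]
ee_rot: [-2.825, 1.374, -0.001]
force: [-4.0, 4.0, 10.5]
width: 0.183
```

```bash
cat > b.py <<'E'
from h import *
C=np.array([.537,.0648])
for n in("wrist","scene","side"):
    I=K(n); im=arm.get_image(n); cv2.imwrite(f"pics/cur_{n}.png",im); hsv=cv2.cvtColor(im,cv2.COLOR_BGR2HSV)
    for nm,lo,hi,z in(("blue",(105,150,60),(130,255,255),.118),("red",(0,180,100),(5,255,255),.138)):
        m=cv2.inRange(hsv,lo,hi); k,l,s,c=cv2.connectedComponentsWithStats(m)
        for j in range(1,k):
            p=atz(n,c[j],z,I); d=p[:2]-C
            if s[j,4]>8 and .05<np.hypot(*d)<.15: print(n,nm,s[j,4],c[j].round(1),p.round(4),"ang",round(np.arctan2(d[1],d[0]),3),"r",np.hypot(*d).round(4))
E
python3 b.py; python3 s.py
```

```text
wrist blue 468 [375.4 249.6] [ 0.5603 -0.0145  0.118 ] ang -1.285 r 0.0826
wrist red 889 [379.2  81. ] [0.6501 0.0728 0.138 ] ang 0.071 r 0.1133
scene blue 39 [268.6 208.5] [ 0.5702 -0.0165  0.118 ] ang -1.183 r 0.0878
scene red 40 [278.6 239.3] [0.6617 0.0739 0.138 ] ang 0.073 r 0.125
side blue 31 [277.2 254.6] [ 0.5548 -0.0317  0.118 ] ang -1.389 r 0.0981
side red 31 [298.5 218.9] [0.6499 0.0634 0.138 ] ang -0.012 r 0.1129
11.68 [0.53721 0.06458 0.16699] [-3.97  2.88 10.8 ] [ 0.812  0.979 -0.037] 0.185 [-0.301  0.322  0.108  1.821 -0.041  1.    -1.082]
```

jog_arm(commands=[{"translation": [0, 0, -0.4], "turn": [0, 0, 0]}, {"translation": [0, 0, -0.4], "turn": [0, 0, -0.05]}, {"translation": [0, 0, -0.4], "turn": [0, 0, -0.13]}, {"translation": [0, 0, -0.4], "turn": [0, 0, -0.23]}, {"translation": [0, 0, -0.4], "turn": [0, 0, -0.33]}, {"translation": [0, 0, -0.4], "turn": [0, 0, -0.43]}, {"translation": [0, 0, -0.4], "turn": [0, 0, -0.53]}, {"translation": [0, 0, -0.4], "turn": [0, 0, -0.63]}, {"translation": [0, 0, -0.4], "turn": [0, 0, -0.73]}, {"translation": [0, 0, -0.4], "turn": [0, 0, -0.83]}, {"translation": [0, 0, -0.4], "turn": [0, 0, -0.93]}, {"translation": [0, 0, -0.4], "turn": [0, 0, -1.0]}], claw=1, grip_force=45)

```text
clock: 12.68
position: [0.5365, 0.0649, 0.1671]
ee_rot: [-3.137, -0.157, 0.001]
force: [-5.4, 3.4, 10.3]
width: 0.179
```

```bash
python3 b.py; python3 s.py
```

```text
wrist blue 147 [365.6 256.8] [0.6083 0.0364 0.118 ] ang -0.379 r 0.0767
wrist red 622 [435.3 226.4] [0.6479 0.0735 0.138 ] ang 0.078 r 0.1113
scene blue 38 [272.  228.5] [0.6254 0.0308 0.118 ] ang -0.367 r 0.0948
scene red 47 [278.9 238.7] [0.6595 0.0734 0.138 ] ang 0.07 r 0.1228
side blue 43 [291.8 239.6] [0.6101 0.0113 0.118 ] ang -0.632 r 0.0906
side red 30 [298.3 219. ] [0.6494 0.0633 0.138 ] ang -0.014 r 0.1124
12.83 [0.53654 0.06484 0.16708] [-5.01  4.61 10.39] [ 0.956  1.25  -0.099] 0.175 [-0.145  0.328 -0.095  1.808  0.036  1.007 -0.159]
```

jog_arm(commands=[{"translation": [0, 0, -0.5], "turn": [0, 0, -0.05]}, {"translation": [0, 0, -0.5], "turn": [0, 0, -0.13]}, {"translation": [0, 0, -0.5], "turn": [0, 0, -0.23]}, {"translation": [0, 0, -0.5], "turn": [0, 0, -0.32]}, {"translation": [0, 0, -0.5], "turn": [0, 0, -0.38]}, {"translation": [0, 0, -0.5], "turn": [0, 0, -0.38]}, {"translation": [0, 0, -0.5], "turn": [0, 0, -0.38]}])

```text
clock: 13.42
position: [0.5362, 0.0648, 0.1671]
ee_rot: [-3.053, -0.739, 0.002]
force: [-6.2, 4.0, 8.0]
width: 0.175
```

```bash
python3 b.py; python3 s.py; python3 - <<'E'
from h import *
a=cv2.imread("pics/cur_wrist.png"); s=cv2.imread("pics/cur_scene.png")[160:280,220:340]
cv2.imwrite("pics/h.png",np.hstack([cv2.resize(a,(480,360)),cv2.resize(s,(320,320),interpolation=cv2.INTER_CUBIC)] if 0 else [cv2.resize(a,(480,360)),cv2.resize(s,(320,360),interpolation=cv2.INTER_CUBIC)]))
E
```

```text
wrist blue 158 [366.8 256.4] [0.614  0.0659 0.118 ] ang 0.015 r 0.077
wrist red 110 [427.6 278.4] [0.656  0.0771 0.138 ] ang 0.103 r 0.1196
scene red 30 [278.1 240.4] [0.6651 0.0747 0.138 ] ang 0.077 r 0.1285
side blue 39 [290.5 232.4] [0.6186 0.0414 0.118 ] ang -0.28 r 0.0849
side red 31 [298.5 218.9] [0.6499 0.0634 0.138 ] ang -0.012 r 0.1129
13.57 [0.53625 0.06475 0.16713] [-5.56  4.94  7.57] [ 1.043  1.1   -0.143] 0.177 [-0.087  0.333 -0.171  1.803  0.065  1.012  0.191]
```

View pics/h.png

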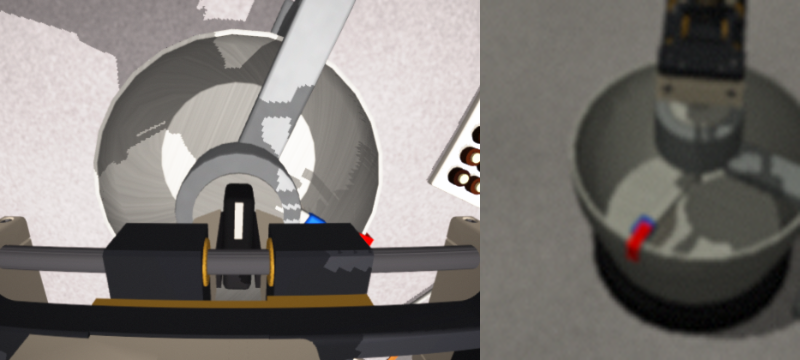

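```bash
python3 - <<'E'
from h import *
C=np.array([.537,.0648])
P=lambda a,z=.118,r=.083:proj("side",(C[0]+r*np.cos(a),C[1]+r*np.sin(a),z))
print("bias",[277.2,254.6]-P(-1.29), "red",[298.5,218.9]-P(.065,.138,.1136))
for a in(-.1,-.05,0,.05,.1): print(a,P(a))
E
```

```text
bias [0.4 4.4] red [1.1 1.8]
-0.1 [288.7 229.1]
-0.05 [288.2 228.2]
0 [287.7 227.4]
0.05 [287.1 226.5]
0.1 [286.4 225.7]
```

jog_arm(commands=[{"translation": [0, 0, -0.2], "turn": [0, 0, -0.05]}, {"translation": [0, 0, -0.2], "turn": [0, 0, -0.1]}, {"translation": [0, 0, -0.2], "turn": [0, 0, -0.1]}, {"translation": [0, 0, -0.2], "turn": [0, 0, -0.1]}])

```text
clock: 13.9
position: [0.5362, 0.0647, 0.1671]
ee_rot: [-3.012, -0.891, 0.002]
force: [-5.2, 4.1, 5.6]
width: 0.183
```

```bash
python3 b.py; python3 s.py
```

```text
wrist blue 161 [366.7 256.4] [0.6133 0.0737 0.118 ] ang 0.116 r 0.0768
scene blue 18 [285.1 237.3] [0.6323 0.0747 0.118 ] ang 0.103 r 0.0958
scene red 33 [278.1 239.7] [0.6635 0.0735 0.138 ] ang 0.068 r 0.1268
side blue 37 [289.5 230.5] [0.6192 0.05   0.118 ] ang -0.178 r 0.0835
side red 30 [298.3 219. ] [0.6494 0.0633 0.138 ] ang -0.014 r 0.1124
14.05 [0.53619 0.06469 0.16715] [-4.87  4.28  6.35] [ 1.052  1.021 -0.144] 0.178 [-0.072  0.334 -0.191  1.802  0.073  1.013  0.283]
```

jog_arm(commands=[{"translation": [0, 0, -0.3], "turn": [0, 0, 0]}, {"translation": [0, 0, -0.3], "turn": [0, 0, 0]}])

```text
clock: 14.22
position: [0.5361, 0.0647, 0.1672]
ee_rot: [-3.012, -0.89, 0.002]
force: [-4.1, 5.1, 3.0]
width: 0.174
```

jog_arm(commands=[{"translation": [0, 0, 0], "turn": [0, 0, 0]}, {"translation": [0, 0, 0], "turn": [0, 0, 0]}, {"translation": [0, 0, 0], "turn": [0, 0, 0]}, {"translation": [0, 0, 0], "turn": [0, 0, 0]}, {"translation": [0, 0, 0], "turn": [0, 0, 0]}, {"translation": [0, 0, 0], "turn": [0, 0, 0]}, {"translation": [0, 0, 0], "turn": [0, 0, 0]}, {"translation": [0, 0, 0], "turn": [0, 0, 0]}], claw=-0.2)

```text
clock: 14.88
position: [0.5371, 0.0645, 0.1674]
ee_rot: [3.013, 0.891, 0.0]
force: [-0.1, 0.0, 0.1]
width: 0.596
```

```bash
python3 s.py
```

```text
14.88 [0.5371  0.06446 0.16741] [-0.12  0.04  0.14] [ 0.02  -0.077  0.01 ] 0.596 [-0.072  0.335 -0.191  1.801  0.074  1.013  0.284]
```

jog_arm(commands=[{"translation": [0, 0, -15], "turn": [0, 0, 0]}, {"translation": [0, 0, -45], "turn": [0, 0, 0]}, {"translation": [0, 0, -80], "turn": [0, 0, 0]}, {"translation": [0, 0, -110], "turn": [0, 0, 0]}, {"translation": [0, 30, -120], "turn": [0, 0, 0]}, {"translation": [0, 60, -120], "turn": [0, 0, 0]}, {"translation": [0, 90, -120], "turn": [0, 0, 0]}, {"translation": [0, 110, -120], "turn": [0, 0, 0]}, {"translation": [0, 110, -120], "turn": [0, 0, 0]}, {"translation": [0, 110, -120], "turn": [0, 0, 0]}])

```text
clock: 15.72
position: [0.597, -0.0289, 0.287]
ee_rot: [-3.014, -0.887, 0.001]
force: [-0.6, 0.7, -0.4]
width: 0.602
```

```bash
python3 b.py; python3 s.py; python3 - <<'E'
from h import *
a=cv2.imread("pics/cur_wrist.png"); s=cv2.imread("pics/cur_side.png")[160:280,200:320]
cv2.imwrite("pics/i.png",np.hstack([cv2.resize(a,(480,360)),cv2.resize(s,(320,360),interpolation=cv2.INTER_CUBIC)]))
for q,z in(("blade_tip",.115),("knob_grip",.212)):
    print(q,[(x["at"],round(x["confidence"],2),atz("wrist",x["at"],z).round(4)) for x in arm.landmark_of("wrist",q)[:2]])
E
```

```text
wrist blue 282 [346.3 119.8] [0.6209 0.0658 0.118 ] ang 0.012 r 0.0839
wrist red 336 [375.9 132. ] [0.6493 0.071  0.138 ] ang 0.055 r 0.1125
scene blue 18 [285.1 237.3] [0.6323 0.0747 0.118 ] ang 0.103 r 0.0958
scene red 31 [278.1 239.5] [0.6628 0.073  0.138 ] ang 0.065 r 0.1261
side blue 37 [289.5 230.5] [0.6192 0.05   0.118 ] ang -0.178 r 0.0835
side red 32 [298.5 218.8] [0.6501 0.0636 0.138 ] ang -0.011 r 0.1131
15.87 [ 0.59646 -0.02634  0.28746] [-0.99  0.51  0.21] [-0.005 -0.034  0.013] 0.6 [ 0.051  0.337 -0.134  1.487  0.045  1.32   0.49 ]
blade_tip [([348.9, 121.7], 0.66, array([0.6242, 0.0688, 0.115 ]))]
knob_grip [([280.1, 64.2], 0.78, array([0.5366, 0.0669, 0.212 ]))]
```

View pics/i.png

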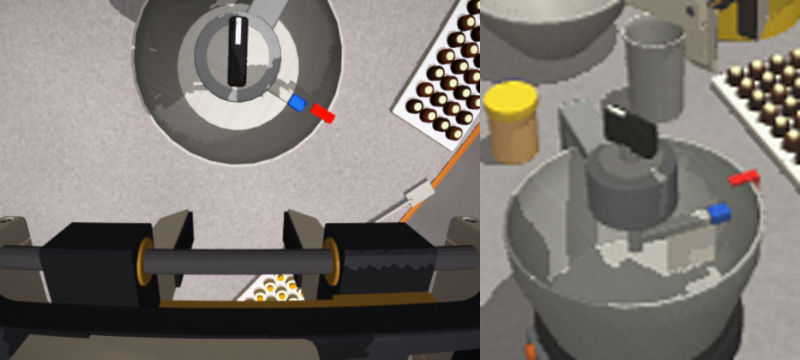

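```bash
python3 b.py|grep wrist; python3 - <<'E'
from h import *
im=cv2.imread("pics/cur_wrist.png"); I=K("wrist"); w=lambda p,z:atz("wrist",p,z,I)[:2]
hsv=cv2.cvtColor(im,cv2.COLOR_BGR2HSV)
for nm,lo,hi,z in(("blue",(105,150,60),(130,255,255),.118),("red",(0,180,100),(5,255,255),.138)):
    m=cv2.inRange(hsv,lo,hi); c=max(cv2.findContours(m,0,1)[0],key=cv2.contourArea); r=cv2.minAreaRect(c); print(nm,r)
    b=np.array([w(p.tolist(),z) for p in cv2.boxPoints(r)]); print(b.round(4).tolist(),b.mean(0).round(4))
    e=[(np.linalg.norm(b[i]-b[i-1]),b[i]-b[i-1]) for i in range(2)]; v=max(e,key=lambda t:t[0])[1]; print("dir",np.arctan2(v[1],v[0])%np.pi)
m=(im.max(2)<45).astype(np.uint8)[0:110,240:310]; k,l,s,c=cv2.connectedComponentsWithStats(m); j=1+np.argmax(s[1:,4]); print(s[j])
q=np.argwhere(l==j)[:,::-1]+[240,0]; r=cv2.minAreaRect(q.astype(np.float32)); b=[w(p.tolist(),.226) for p in cv2.boxPoints(r)]; print(np.mean(b,0),np.round(b,4).tolist())
E
```

```text
wrist blue 284 [345.4 122.3] [0.6209 0.0659 0.118 ] ang 0.013 r 0.0839
wrist red 329 [374.6 134.6] [0.6493 0.0711 0.138 ] ang 0.056 r 0.1124
blue ((345.4615173339844, 122.30768585205078), (18.859806060791016, 14.97690486907959), 33.690067291259766)
[[0.6112, 0.0573], [0.6111, 0.0727], [0.6314, 0.0731], [0.6317, 0.0577]] [0.6213 0.0652]
dir 0.016605647932780965
red ((374.9852600097656, 134.691162109375), (27.78277015686035, 12.176399230957031), 30.963756561279297)
[[0.6358, 0.0635], [0.635, 0.0753], [0.664, 0.0775], [0.6651, 0.0655]] [0.65   0.0705]
dir 0.06933311350337679
[  25   23   23   81 1359]
[0.5352184 0.0634758] [[0.5429, 0.0363], [0.515, 0.083], [0.5273, 0.0905], [0.5557, 0.0441]]
```

The blade lies about 0.045 rad short of the pointer line (4 mm at the tip), by both centroid and direction. I'll regrasp the knob and nudge it counter-clockwise.

jog_arm(commands=[{"translation": [-0.7, -35, 0], "turn": [0, 0, 0]}, {"translation": [-0.7, -70, 0], "turn": [0, 0, 0]}, {"translation": [-0.7, -100, 0], "turn": [0, 0, 0]}, {"translation": [-0.7, -111, 0], "turn": [0, 0, 0]}, {"translation": [-0.7, -111, 0], "turn": [0, 0, 0]}, {"translation": [-0.7, -111, 35], "turn": [0, 0, 0]}, {"translation": [-0.7, -111, 65], "turn": [0, 0, 0]}, {"translation": [-0.7, -111, 90], "turn": [0, 0, 0]}, {"translation": [-0.7, -111, 108], "turn": [0, 0, 0]}, {"translation": [-0.7, -111, 117], "turn": [0, 0, 0]}, {"translation": [-0.7, -111, 119], "turn": [0, 0, 0]}, {"translation": [-0.7, -111, 119], "turn": [0, 0, 0]}])

```text
clock: 17.12
position: [0.5364, 0.0644, 0.1685]
ee_rot: [3.013, 0.889, -0.0]
force: [-0.2, 0.6, 0.0]
width: 0.602
```

jog_arm(commands=[{"translation": [0, 0, 0], "turn": [0, 0, 0]}, {"translation": [0, 0, 0], "turn": [0, 0, 0]}, {"translation": [0, 0, 0], "turn": [0, 0, 0]}, {"translation": [0, 0, 0], "turn": [0, 0, 0]}, {"translation": [0, 0, 0], "turn": [0, 0, 0]}, {"translation": [0, 0, 0], "turn": [0, 0, 0]}, {"translation": [0, 0, 0], "turn": [0, 0, 0]}, {"translation": [0, 0, 0], "turn": [0, 0, 0]}, {"translation": [0, 0, 0], "turn": [0, 0, 0]}, {"translation": [0, 0, 0], "turn": [0, 0, 0]}], claw=1, grip_force=40)

```text
clock: 17.95
position: [0.536, 0.065, 0.1688]
ee_rot: [3.013, 0.89, 0.001]
force: [-2.3, -0.5, 5.2]
width: 0.175
```

```bash
python3 b.py|grep -v red; python3 s.py
```

```text
wrist blue 185 [366.8 255.8] [0.6139 0.074  0.118 ] ang 0.119 r 0.0775
scene blue 20 [285.2 237.6] [0.6329 0.0751 0.118 ] ang 0.107 r 0.0964
side blue 37 [289.3 230.4] [0.619  0.0506 0.118 ] ang -0.171 r 0.0832
18.1 [0.53603 0.06502 0.16881] [-0.92 -0.61  5.85] [-0.083  0.396 -0.063] 0.169 [-0.074  0.331 -0.189  1.802  0.072  1.015  0.284]
```

jog_arm(commands=[{"translation": [0, 0, 0.3], "turn": [0, 0, -0.02]}, {"translation": [0, 0, 0.3], "turn": [0, 0, -0.04]}, {"translation": [0, 0, 0.3], "turn": [0, 0, -0.055]}, {"translation": [0, 0, 0.3], "turn": [0, 0, -0.055]}, {"translation": [0, 0, 0.3], "turn": [0, 0, -0.055]}])

```text
clock: 18.52
position: [0.536, 0.065, 0.1688]
ee_rot: [2.987, 0.973, 0.001]
force: [-1.2, -0.2, 7.9]
width: 0.169
```

```bash
python3 b.py|grep -v red; python3 s.py
```

```text
wrist blue 179 [366.4 255.9] [0.6131 0.0781 0.118 ] ang 0.173 r 0.0773
scene blue 30 [286.  237.7] [0.6321 0.0772 0.118 ] ang 0.129 r 0.0959
side blue 37 [288.6 229.4] [0.619  0.0555 0.118 ] ang -0.113 r 0.0825
18.67 [0.53604 0.06501 0.16879] [-3.16 -0.73  8.25] [-0.094  0.588 -0.225] 0.172 [-0.066  0.332 -0.2    1.801  0.076  1.015  0.334]
```

jog_arm(commands=[{"translation": [0, 0, -0.7], "turn": [0, 0, 0]}, {"translation": [0, 0, -0.7], "turn": [0, 0, 0]}])

```text
clock: 18.83
position: [0.536, 0.065, 0.1689]
ee_rot: [2.987, 0.973, 0.0]
force: [-2.0, -0.1, 3.7]
width: 0.17
```

jog_arm(commands=[{"translation": [0, 0, 0], "turn": [0, 0, 0]}, {"translation": [0, 0, 0], "turn": [0, 0, 0]}, {"translation": [0, 0, 0], "turn": [0, 0, 0]}, {"translation": [0, 0, 0], "turn": [0, 0, 0]}, {"translation": [0, 0, 0], "turn": [0, 0, 0]}, {"translation": [0, 0, 0], "turn": [0, 0, 0]}, {"translation": [0, 0, 0], "turn": [0, 0, 0]}, {"translation": [0, 0, 0], "turn": [0, 0, 0]}], claw=-0.2)

```text
clock: 19.5
position: [0.5359, 0.065, 0.1688]
ee_rot: [2.987, 0.973, -0.0]
force: [0.3, 0.3, -0.9]
width: 0.595
```

jog_arm(commands=[{"translation": [0, 0, -15], "turn": [0, 0, 0]}, {"translation": [0, 0, -45], "turn": [0, 0, 0]}, {"translation": [0, 0, -80], "turn": [0, 0, 0]}, {"translation": [0, 0, -110], "turn": [0, 0, 0]}, {"translation": [0, 30, -120], "turn": [0, 0, 0]}, {"translation": [0, 60, -120], "turn": [0, 0, 0]}, {"translation": [0, 90, -120], "turn": [0, 0, 0]}, {"translation": [0, 110, -120], "turn": [0, 0, 0]}, {"translation": [0, 110, -120], "turn": [0, 0, 0]}, {"translation": [0, 110, -120], "turn": [0, 0, 0]}, {"translation": [0, 110, -120], "turn": [0, 0, 0]}, {"translation": [0, 110, -120], "turn": [0, 0, 0]}])

```text
clock: 20.5
position: [0.6003, -0.0225, 0.2889]
ee_rot: [-2.986, -0.976, -0.0]
force: [-0.8, 0.1, 0.6]
width: 0.6
```

```bash
python3 b.py; python3 s.py; python3 - <<'E'
from h import *
a=cv2.imread("pics/cur_wrist.png"); s=cv2.imread("pics/cur_side.png")[160:280,200:320]
cv2.imwrite("pics/j.png",np.hstack([cv2.resize(a,(480,360)),cv2.resize(s,(320,360),interpolation=cv2.INTER_CUBIC)]))
P=[]
for n in("scene","side"):
    r=arm.landmark_of(n,"knob_grip")[:1]; print(n,[(x["at"],x["confidence"]) for x in r]); P+=[(n,x["at"]) for x in r]
if len(P)==2: print("knob tri",tri(P).round(4),"(start .2283)")
for n,q,z in(("scene","jar_yellow_center",.035),("scene","jar_teal_center",.035),("scene","beaker_center",.05)):
    print(q,[x["at"] for x in arm.landmark_of(n,q)[:1]])
E
```

```text
wrist blue 279 [345.8 123. ] [0.6205 0.071  0.118 ] ang 0.074 r 0.0838
wrist red 325 [371.3 141. ] [0.6493 0.0711 0.138 ] ang 0.056 r 0.1125
scene blue 30 [286.  237.7] [0.6321 0.0772 0.118 ] ang 0.129 r 0.0959
scene red 34 [278.3 239.5] [0.6625 0.0734 0.138 ] ang 0.069 r 0.1258
side blue 37 [288.6 229.4] [0.619  0.0555 0.118 ] ang -0.113 r 0.0825
side red 31 [298.5 218.9] [0.6499 0.0634 0.138 ] ang -0.012 r 0.1129
20.65 [ 0.60044 -0.02286  0.28907] [ 1.08 -0.38  1.03] [-0.019 -0.019  0.037] 0.6 [ 0.051  0.344 -0.143  1.475  0.049  1.327  0.535]
scene [([303.4, 187.0], 0.77)]
side [([254.9, 201.5], 0.83)]
knob tri [0.5375 0.068  0.2146] (start .2283)
jar_yellow_center [[420.1, 279.7]]
jar_teal_center [[186.2, 178.7]]
beaker_center [[405.5, 333.9]]
```

View pics/j.png

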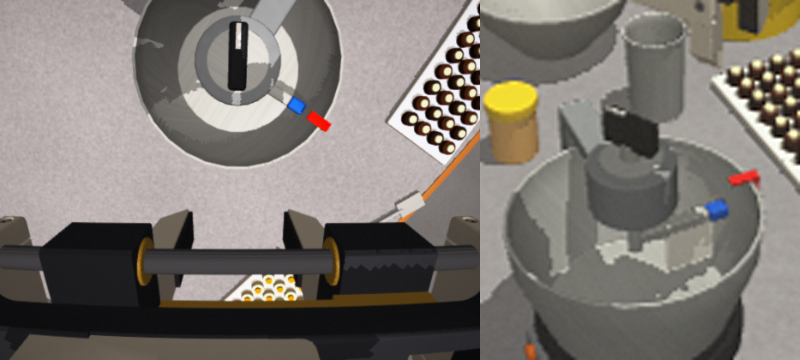

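The wrist picture shows the blue tip (295,104) in line with the red pointer (319,121). The knob's triangulated height has dropped 13.7 mm, so it is home, and the gripper is clear. Handing in.

```bash
python3 -c "
from cell import arm; print(arm.sign_off())"
```

```text
the job is handed in; nothing more can be done
None
```

The stirrer is in hand drive, with its blue tip under the red pointer and the knob left down. I handed the job in at about 20.7 s of the 72 s allowed.

**What I did**
- **Meshing:** I eased the knob down until the teeth touched, then turned it counter-clockwise in 0.1 rad steps at about 9–10 N. This was one slow sweep, not a true to-and-fro. The force fell to 1.8 N when the teeth caught, and I stopped turning at once.
- **Pressing home:** I pressed straight down to the hard stop. Travel was about 14.2 mm and the peak reading 10.8 N.
- **Turning:** I then turned the stirrer with the knob only. After letting go, the tip was about 4 mm short, so I took a second grasp, nudged it 0.055 rad and let go again.

**Last checks**
- **Tip:** the blade is at 0.074 rad and the pointer at 0.056–0.069 rad, so the tip is within about 2 mm.
- **Knob:** two cameras put it 13.7 mm lower than at the start.
- **Drag:** the blade had moved only about 0.015 rad, within measuring error, by the time the knob was home.
- **Jars and beaker:** I never went near them. The network's points for them differ by up to about 5 pixels from the start, which I took as network scatter.

**What failed or disagreed**
- **First grasp:** it closed on air because the real finger tips sit about 30 mm above the reported TCP. I saw this in the pictures and corrected for it. Nothing was touched.
- **Tip angle by camera:** the scene and side cameras gave 0.129 and −0.113 rad, which are biased readings. I relied on the close wrist view.

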